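Snap the cap onto the filled molasses bottle and hold it home

TASK

Two open molasses bottles stand on the shop counter and the blue sign stands next to the one that has just been filled. Pick up the red snap cap and press it straight down onto that bottle's neck until it clicks, then keep pressing after the click until the cap's rim is fully down on the white collar, and finish while still holding it pressed down there (if you let up, the seal pushes it back up). Leave the signs and the punnet of fruit sticks where they are.

Things in the scene. Friction and masses are not known exactly. Their poses are not given: they have to be found in the camera images.
- cap: Loose red round snap cap, straight-sided, 36 mm outside diameter, 34 mm tall, 40 g, open side down on a cork coaster 8 mm thick, 100 mm across. Origin: centre of its rim (underside), z up. Fits either bottle at any yaw. Bore 27 mm wide, 26 mm deep; an inner lip at the rim, 3 mm high, narrows it to 21 mm.
- cap_top (a point): Centre of the cap's flat top, 34 mm above the cap's origin.
- bottle_a: Left (+y) bottle: amber glass, 66 mm diameter, paper label, fixed in a round wooden foot 110 mm across, 22 mm high; it cannot move. Origin: centre of the underside, z up; total height 168 mm. Glass shoulder falls away below 113 mm; then a 25 mm wide neck, a white collar 34 mm wide (131 to 137 mm high), a white stud above it.
- bottle_a_collar (a point): Centre of the collar's top, 137 mm up, where the cap's origin comes when fully home. The stud above it: 18 mm diameter, 21 mm tall, tip tapering to 12 mm; 4 sprung balls stick 3 mm out of it, 9.6 mm up. They meet the cap's lip when the rim is about 13 mm above the collar; force rises to 8 to 15 N, then drops (click) as the rim goes from 10 to 4 mm above it.
- bottle_a_seal (a joint): How far the black springy plug (10 mm wide, top 30.5 mm above the collar) is pushed down, m: 0 free, 0.0045 cap home. It meets the cap when the rim is 4.5 mm above the collar and pushes back with 2 N rising to 11 N at home, where the rim stops hard. Let go after the click, the cap rises to about 4 mm above the collar.
- bottle_b: Right (-y) bottle: the same as bottle_a in every way.
- bottle_b_collar (a point): Centre of the top of bottle_b's collar, 137 mm up; stud and balls as at bottle_a_collar.
- bottle_b_seal (a joint): As bottle_a_seal, for bottle_b.
- sign_blue: Small free-standing price board, blue, 70 mm wide, 81 mm tall on a wooden foot 30 x 50 mm, loose. It stands about 95 mm beyond the bottle that is to be capped (on its far side from the robot). Origin: centre of the foot's underside.
- sign_grey: The same board in light grey, standing beyond the other bottle, which must not be capped. Origin: centre of the foot's underside.
- snack_box: Clear plastic punnet filled with brown fruit sticks, 90 x 130 mm, 38 mm high, 350 g, lying on the counter to the right of the work. Origin: centre of the underside.
Things that resemble listed ones, but are neither listed nor needed, are in the scene too. Leave any yellow look-alike of the bottle_a alone.

How it is judged:
By the outcome, as a careful person would: the job done as asked, in the order asked, and still so for the second after the job is handed in, while the arm keeps its last pose, push and grip.
It also fails if it takes over 58 s, if anything falls off the work surface, if the arm or the gripper's body presses on something with over 40 N, if the wrist force passes 120 N, or if a joint passes its speed limit or range.

ROBOT

A 6-joint arm with a two-finger parallel gripper is mounted at the origin on the work surface. World frame = base frame: x ahead of the robot, y to its left, z up, the work surface at z = 0. Lengths are in m, angles in rad, forces in N, time in s.
With the tool pointing down it reaches from about 0.25 to 0.725 m from the base axis. Payload 4 kg.
Tool frame: the origin (TCP) lies midway between the tips of the shut fingers; the grasp point (between the pads) lies 19 mm behind it; z points along the fingers, y is the line along which they close (so a half turn about z gives the same grasp; the last joint's range is limited). The gripper opens to 85 mm and grips with 20 to 120 N. Pads are 22 mm wide; open, the fingers measure 114 mm over their backs; the gripper's body (76 mm by 85 mm) begins 54 mm behind the grasp point. The pads swing forward as they close: fully open they stand 13 mm farther back than shut.
Start: joints at [-1.192, 0.241, 0.005, 1.335, 0, 1.571], TCP at [0.185, -0.465, 0.231] pointing down, gripper open.
Joint ranges: [-2.72, 2.72], [-1.05, 1.87], [-1.09, 1.28], [-1.99, 2.15], [-1.42, 1.44], [-3.14, 3.14]. Speed limits (rad/s): [2.79, 2.79, 3.14, 3.14, 3.14, 3.14].

INTERFACE

Orientations are given as a unit quaternion [x, y, z, w].
In Python, from workcell import monitor, vision, job gives the robot as it stands.
- The arm moves only by the tool move_arm, never from a script. Its argument "moves" is a list that holds one entry, the list of rows, each a list of 5 numbers: the shift along the world's x, y, z in m, then the turn about the world's z in degrees, then the opening in per cent of the stroke, from 0 (shut) to 100 (fully open). In form: [[[x, y, z, turn, gripper], ...]]. A call has 1 to 5 rows; each row is the pose to reach, as a shift and turn from the pose commanded when the call began; what a row does not reach only later rows make up. A row lasts 1/8 s, in which the tool goes at most 62.5 mm and 10.7 degrees, less where a joint would pass 70% of its speed; a pose out of reach is approached as far as the arm can. A call with a gripper value outside its range is refused whole. The fingers move at their own pace and stop on an object; the grip force is fixed at half the most. Time passes only in rows, so rows that repeat a pose let the fingers close. It gives the time, the measured TCP pose, the force, the opening and the grip force at its end, in the units of the state.
- monitor.get_obs(): the state, without advancing time (a new reading comes with each control period).
- vision.camera(name): name is "scene" or "top"; returns a dict with "color" (384x512x3 uint8, red, green, blue), "camera_matrix" (3x3 intrinsics, pixels), "k1" (the pictures are not rectified: a ray, as slopes to the right and down, at radius r is drawn at 1 + k1 r^2 times it, then the intrinsics apply), "eye" and "attitude" of the camera in the world. Camera axes: x right, y up, looking along -z (the intrinsics and any distortion apply to the point x, -y, -z); pixel columns grow to the right and rows downward; lengths in m; the calibration is good to about 2 mm. A picture is of the moment at which its call begins. There is no depth.
- job.job_done(): hands the job in; it is judged then, once.
The state is a dict: "clock": time; "joint_pos": joint angles; "joint_vel": joint speeds; "tau": joint torques, N m; "eef_pos": TCP position; "tool_rot": TCP orientation; "ft_force": force on the tool from outside, world axes, zero at the start; "ft_torque": the same for the moment, N m; "grip_width": finger opening in m; "grasp_force": force on a finger pad.
Only numpy, scipy, OpenCV 4.12 (cv2) and the standard library are available. Lean on these libraries where they do the work, as an engineer would, in place of code of your own. Each camera call takes 0.05 s, during which the arm holds its last target. There are 200 camera calls.

## Working session

There is one attempt and no reset: what is moved stays moved. The work goes in short steps, Python scripts to look and compute and a tool call to move; the robot and the scene stay as the last step left them, time stands still between calls to the robot, and variables do not carry over. Pictures are saved under pics/ and viewed, at most 10 in all, crops included, and the job is handed in when it is done.

Besides the shell and the picture viewer there is one more tool, called after "Request:" by a JSON object that holds its "api" and its "payload", one argument or row to a line. move_arm: Moves the arm, as the interface text tells. Its arguments: {"type":"object","properties":{"moves":{"type":"array","items":{"type":"array","items":{"type":"array","items":{"type":"number"}}}}},"required":["moves"]}

```bash
mkdir -p pics
cat > h.py <<'E'
import numpy as np, cv2
from workcell import monitor, vision, job
from scipy.spatial.transform import Rotation as R
def rot(c):
    a=np.array(c["attitude"],float)
    return a if a.shape==(3,3) else R.from_quat(a).as_matrix()
def ray(c,u,v):
    K=np.array(c["camera_matrix"]); x=np.array([(u-K[0,2])/K[0,0],(v-K[1,2])/K[1,1]]); s=x.copy()
    for _ in range(20): s=x/(1+c["k1"]*(s@s))
    d=rot(c)@np.array([s[0],-s[1],-1]); return np.array(c["eye"],float),d
def onz(c,u,v,z):
    e,d=ray(c,u,v); return e+d*(z-e[2])/d[2]
def proj(c,p):
    q=rot(c).T@(np.array(p)-np.array(c["eye"])); s=np.array([q[0]/-q[2],-q[1]/-q[2]]); s=s*(1+c["k1"]*(s@s))
    K=np.array(c["camera_matrix"]); return np.array([s[0]*K[0,0]+K[0,2],s[1]*K[1,1]+K[1,2]])
def tri(c1,p1,c2,p2):
    e1,d1=ray(c1,*p1); e2,d2=ray(c2,*p2); t=np.linalg.lstsq(np.c_[d1,-d2],e2-e1,rcond=None)[0]
    a=e1+t[0]*d1;b=e2+t[1]*d2; return (a+b)/2,np.linalg.norm(a-b)
def save(c,n): cv2.imwrite(f"pics/{n}.png",c["color"][:,:,::-1])
E
python3 - <<'E'
from h import *
for n in("scene","top"):
    c=vision.camera(n); save(c,n+"0"); print(n,c["eye"],c["attitude"],c["camera_matrix"],c["k1"])
o=monitor.get_obs(); print(o["clock"],o["eef_pos"],o["tool_rot"],o["grip_width"])
E
```

```text
scene [1.04122512 0.57324152 1.1078619 ] [0.12016703 0.29615511 0.884722   0.33929195] [[498.00016014   0.         249.50926075]
 [  0.         498.00016014 193.08201973]
 [  0.           0.           1.        ]] -0.18956248623170596
top [0.34615282 0.04806229 1.15542671] [ 0.0701621  -0.07100225 -0.69849264  0.70862119] [[361.99896691   0.         251.17133333]
 [  0.         361.99896691 195.55772673]
 [  0.           0.           1.        ]] -0.04476364925753444
0.1 [ 0.18468965 -0.46403218  0.23049397] [ 9.82121105e-01  1.88247799e-01 -1.77956007e-04 -9.32402210e-04] 0.08572661630473279
```

View pics/scene0.png

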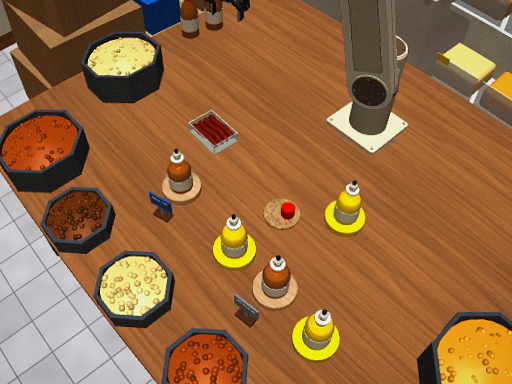

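View pics/top0.png

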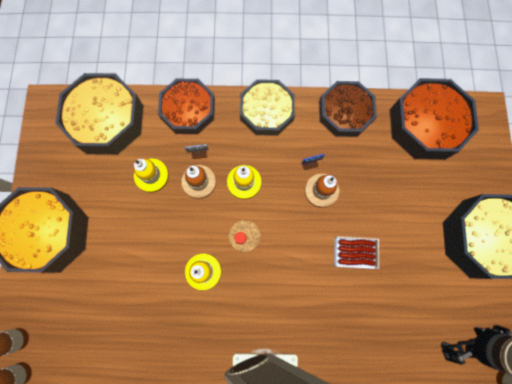

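Scene view: red cap at (288,210), on its coaster. Amber bottles are at (179,172) and (276,275), and yellow look-alikes at (234,237), (347,205) and (319,328). The blue sign (160,205) stands beyond the bottle at (179,172). In the top view that bottle is at (323,188), so it is bottle_b, on the right. The grey sign (196,148 top) is by the left amber bottle. The only thing that could pass for the red cap is the red fruit sticks (214,130), so I choose the cap at (288,210) and check it in one crop.

Run:
```python
from h import *
s=vision.camera("scene"); t=vision.camera("top")
def big(c,u,v,w,h,k): return cv2.resize(c["color"][v-h//2:v+h//2,u-w//2:u+w//2,::-1],None,fx=k,fy=k,interpolation=cv2.INTER_CUBIC)
a=np.hstack([big(s,179,175,60,80,6),big(s,288,210,60,80,6)][:2]); a=a[:, :720]
b=np.hstack([big(t,323,188,60,60,6)[:300],big(t,241,238,60,60,6)[:300]])
cv2.imwrite("pics/crop1.png",cv2.resize(np.vstack([a[:,:720],b]),None,fx=.75,fy=.75))
for c,(u,v) in((s,(288,210)),(t,(241,238))):
    h=cv2.cvtColor(c["color"],cv2.COLOR_RGB2HSV); m=(((h[...,0]<6)|(h[...,0]>174))&(h[...,1]>200)&(h[...,2]>90)).astype(np.uint8)
    n,l,st,ce=cv2.connectedComponentsWithStats(m); 
    for i in range(1,n):
        if np.hypot(*(ce[i]-(u,v)))<12: print(st[i],ce[i])
    x=c["color"][v-10:v+11,u-10:u+11,0]; g=c["color"][v-10:v+11,u-10:u+11,1]
    print(np.where(g<60,x,0))
```

```text
[281 202  14  17 186] [287.55376344 209.9516129 ]
[[  0   0   0   0   0   0   0   0   0   0   0   0   0   0   0   0   0   0
    0   0   0]
 [  0   0   0   0   0   0   0   0   0   0   0   0   0   0   0   0   0   0
    0   0   0]
 [  0   0   0   0   0   0   0   0 238 239 238 238   0   0   0   0   0   0
    0   0   0]
 [  0   0   0   0   0   0 238 246 245 245 246 246 246 243   0   0   0   0
    0   0   0]
 [  0   0   0   0   0 248 247 245 245 243 243 244 244 245 247 237   0   0
    0   0   0]
 [  0   0   0   0 218 247 244 244 243 244 243 244 244 245 245 247 180   0
    0   0   0]
 [  0   0   0   0 240 245 245 244 243 244 242 244 243 243 245 247 235   0
    0   0   0]
 [  0   0   0   0 237 248 244 244 243 245 243 243 244 243 244 247 245   0
    0   0   0]
 [  0   0   0  71 212 250 246 244 243 244 244 243 244 244 244 246 232   0
    0   0   0]
 [  0   0   0  68 171 241 248 245 244 244 244 244 245 245 246 244 183   0
    0   0   0]
 [  0   0   0  98 183 189 233 247 248 246 245 246 245 247 244 204 134   0
    0   0   0]
 [  0   0   0  98 131 116 171 218 234 239 244 242 239 232 194 118 107  
[... 1101 characters left out ...]
0 0 0 0 0 0 0 0 0 0 0 0]
 [0 0 0 0 0 0 0 0 0 0 0 0 0 0 0 0 0 0 0 0 0]
 [0 0 0 0 0 0 0 0 0 0 0 0 0 0 0 0 0 0 0 0 0]
 [0 0 0 0 0 0 0 0 0 0 0 0 0 0 0 0 0 0 0 0 0]
 [0 0 0 0 0 0 0 0 0 0 0 0 0 0 0 0 0 0 0 0 0]
 [0 0 0 0 0 0 0 0 0 0 0 0 0 0 0 0 0 0 0 0 0]
 [0 0 0 0 0 0 0 0 0 0 0 0 0 0 0 0 0 0 0 0 0]
 [0 0 0 0 0 0 0 0 0 0 0 0 0 0 0 0 0 0 0 0 0]
 [0 0 0 0 0 0 0 0 0 0 0 0 0 0 0 0 0 0 0 0 0]
 [0 0 0 0 0 0 0 0 0 0 0 0 0 0 0 0 0 0 0 0 0]
 [0 0 0 0 0 0 0 0 0 0 0 0 0 0 0 0 0 0 0 0 0]
 [0 0 0 0 0 0 0 0 0 0 0 0 0 0 0 0 0 0 0 0 0]
 [0 0 0 0 0 0 0 0 0 0 0 0 0 0 0 0 0 0 0 0 0]
 [0 0 0 0 0 0 0 0 0 0 0 0 0 0 0 0 0 0 0 0 0]
 [0 0 0 0 0 0 0 0 0 0 0 0 0 0 0 0 0 0 0 0 0]
 [0 0 0 0 0 0 0 0 0 0 0 0 0 0 0 0 0 0 0 0 0]]
```

View pics/crop1.png

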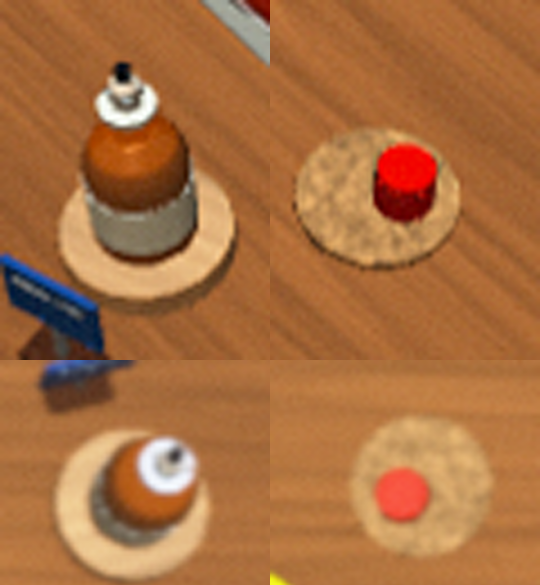

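The crop confirms the red cap, sitting off-centre on its coaster, and the amber bottle with a white collar next to the blue board.

Run:
```python
from h import *
s=vision.camera("scene"); t=vision.camera("top")
def blobs(m,off):
    m=m.astype(np.uint8); n,l,st,ce=cv2.connectedComponentsWithStats(m); i=1+np.argmax(st[1:,4])
    cn=max(cv2.findContours((l==i).astype(np.uint8),0,1)[0],key=cv2.contourArea)
    hull=cv2.convexHull(cn); M=cv2.moments(hull); hc=np.array([M["m10"],M["m01"]])/M["m00"]
    return st[i],ce[i]+off,hc+off,np.array(cv2.minEnclosingCircle(hull)[0])+off
def win(c,u,v,w): return c["color"][v-w:v+w,u-w:u+w].astype(int),np.array([u-w,v-w])
P=[]
for c,(u,v),f in((s,(288,210),lambda r:(r[...,0]>190)&(r[...,1]<70)),(t,(241,238),lambda r:(r[...,0]>200)&(r[...,1]<115))):
    r,o=win(c,u,v,14); b=blobs(f(r),o); P.append(b[1]); print("cap",b,onz(c,*b[1],.042).round(4))
print("tri",tri(s,P[0],t,P[1]))
P=[];Q=[]
for c,(u,v) in((s,(179,165)),(t,(328,183))):
    r,o=win(c,u,v,22); W=r.min(2)>150; b=blobs(W,o); print("collar",b[0],b[2],onz(c,*b[2],.137).round(4),onz(c,*b[3],.137).round(4))
    d=r.max(2)<(75 if c is s else 120)
    if c is t: d[:, :12]=0
    yy,xx=np.nonzero(d); print("dark",np.c_[xx+o[0],yy+o[1]][:40].tolist() if len(xx)<60 else len(xx))
    b=blobs(d,o); P.append(b[1]); print("plug",b[0],b[1],onz(c,*b[1],.164).round(4))
print(tri(s,P[0],t,P[1]))
r,o=win(t,322,190,24); h=cv2.cvtColor(t["color"],cv2.COLOR_RGB2HSV)
print(r[24,::2].tolist()); print(r[40,::2].tolist())
```

```text
cap (array([  8,   6,  13,  11, 105], dtype=int32), array([287.98095238, 206.85714286]), array([288.03942652, 206.89605735]), array([288. , 206.5])) [0.442 0.082 0.042]
cap (array([  7,   8,  12,  11, 103], dtype=int32), array([239.78640777, 237.26213592]), array([239.71666667, 237.20185185]), array([239.65999985, 237.26000023])) [0.4408 0.0814 0.042 ]
tri (array([0.44100309, 0.08133835, 0.04036597]), np.float64(0.0003480320432377574))
collar [13 10 14 10 76] [176.69369369 157.56036036] [ 0.6    -0.1784  0.137 ] [ 0.5992 -0.1803  0.137 ]
dark [[175, 149], [176, 149], [177, 149], [174, 150], [175, 150], [176, 150], [177, 150], [175, 151], [176, 151], [177, 151], [175, 152], [176, 152], [177, 152], [190, 168], [190, 169], [190, 170], [190, 171], [190, 172], [190, 173], [189, 174], [190, 174], [189, 175], [188, 176], [189, 176], [188, 177], [187, 178], [192, 181], [192, 183], [192, 184], [192, 185], [191, 186]]
plug [17  6  4  4 13] [175.84615385 150.46153846] [ 0.5993 -0.1784  0.164 ]
collar [ 18  14  13  13 114] [329.56906907 181.12312312] [ 0.5986 -0.1786  0.137 ] [ 0.5994 -0.1789  0
[... 235 characters left out ...]
], [233, 194, 139], [240, 204, 148], [238, 202, 149], [200, 158, 114], [110, 96, 80], [102, 80, 64], [103, 60, 33], [123, 65, 23], [162, 80, 22], [178, 89, 22], [183, 93, 28], [182, 91, 23], [182, 93, 24], [179, 93, 33], [153, 87, 39], [216, 171, 119], [233, 187, 129], [185, 121, 70], [178, 114, 64], [178, 113, 63]]
[[175, 110, 60], [176, 113, 62], [177, 114, 64], [176, 111, 60], [175, 112, 62], [174, 109, 61], [174, 112, 64], [164, 103, 57], [150, 97, 54], [144, 99, 60], [152, 111, 72], [163, 124, 80], [181, 138, 92], [180, 136, 89], [157, 117, 77], [161, 110, 67], [164, 106, 59], [170, 110, 60], [167, 107, 57], [171, 110, 63], [169, 107, 55], [168, 106, 56], [168, 109, 59], [171, 110, 61]]
```

Cap is at (0.441, 0.0815) and bottle_b at (0.599, −0.179). Moving to above the cap.

Request:
{"api": "move_arm", "payload": {
  "moves": [
    [[0.025,0.055,0.01,4.5,75],[0.05,0.11,0.01,9,75],[0.075,0.164,0.01,13.5,75],[0.1,0.218,0.01,18,75],[0.128,0.273,0.01,22.5,75]]
  ]
}}

```text
clock: 0.92
eef_pos: [0.3134, -0.19, 0.2416]
tool_rot: [0.926, 0.377, 0.0, 0.0]
ft_force: [0.5, -0.1, 0.8]
grip_width: 0.0639
grasp_force: 0.0
```

Request:
{"api": "move_arm", "payload": {
  "moves": [
    [[0.025,0.055,0,4.5,75],[0.05,0.11,0,9,75],[0.075,0.164,-0.02,13.5,75],[0.1,0.218,-0.04,18,75],[0.128,0.273,-0.06,22.5,75]]
  ]
}}

```text
clock: 1.55
eef_pos: [0.4403, 0.081, 0.1819]
tool_rot: [0.834, 0.551, 0.0, 0.0]
ft_force: [1.0, -1.3, 0.6]
grip_width: 0.064
grasp_force: 0.0
```

Request:
{"api": "move_arm", "payload": {
  "moves": [
    [[0,0,-0.04,0,75],[0,0,-0.08,0,75],[0,0,-0.08,0,75],[0,0,-0.08,0,75]]
  ]
}}

```text
clock: 2.05
eef_pos: [0.4405, 0.079, 0.1034]
tool_rot: [0.835, 0.55, 0.001, 0.0]
ft_force: [0.2, 1.1, -0.3]
grip_width: 0.0641
grasp_force: 0.0
```

Run:
```python
from h import *
o=monitor.get_obs()
for k in("clock","joint_pos","eef_pos","tool_rot","ft_force","grip_width"): print(k,np.round(o[k],4))
r=R.from_quat(o["tool_rot"]); print(r.as_matrix().round(3))
s=vision.camera("scene"); t=vision.camera("top")
cv2.imwrite("pics/near.png",np.hstack([cv2.resize(c["color"][v-50:v+50,u-50:u+50,::-1],None,fx=4,fy=4,interpolation=cv2.INTER_CUBIC) for c,u,v in((s,288,200),(t,240,235))]))
```

```text
clock 2.05
joint_pos [ 0.1774  0.2404 -0.3507  0.9781 -0.      2.1551]
eef_pos [0.4405 0.079  0.1034]
tool_rot [8.354e-01 5.496e-01 7.000e-04 3.000e-04]
ft_force [ 0.1995  1.052  -0.326 ]
grip_width 0.0641
[[ 0.396  0.918  0.001]
 [ 0.918 -0.396  0.   ]
 [ 0.001  0.001 -1.   ]]
```

View pics/near.png

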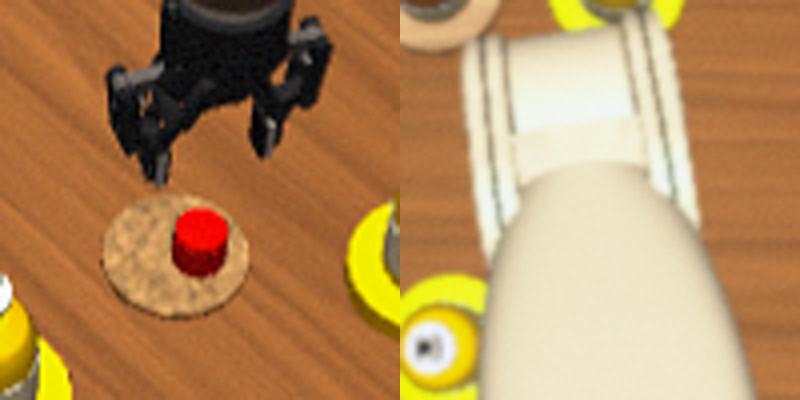

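The open gripper is above the cap, which is between and below the fingers, and the yellow bottle is clear. Descending.

Request:
{"api": "move_arm", "payload": {
  "moves": [
    [[0,0.0005,-0.03,0,75],[0,0.0005,-0.06,0,75],[0,0.0005,-0.08,0,75],[0,0.0005,-0.088,0,75],[0,0.0005,-0.088,0,75]]
  ]
}}

```text
clock: 2.78
eef_pos: [0.4403, 0.0794, 0.0149]
tool_rot: [0.835, 0.55, 0.001, 0.0]
ft_force: [0.7, -0.5, -0.8]
grip_width: 0.0641
grasp_force: 0.0
```

Request:
{"api": "move_arm", "payload": {
  "moves": [
    [[0,0,0,0,75],[0,0,0,0,75]]
  ]
}}

```text
clock: 3.02
eef_pos: [0.4405, 0.0796, 0.0151]
tool_rot: [0.835, 0.55, 0.001, 0.0]
ft_force: [-0.2, 0.1, 0.4]
grip_width: 0.0639
grasp_force: 0.0
```

Run:
```python
from h import *
s=vision.camera("scene")
cv2.imwrite("pics/grasp.png",cv2.resize(s["color"][150:250,230:350,::-1],None,fx=5,fy=5,interpolation=cv2.INTER_CUBIC))
o=monitor.get_obs(); print(o["eef_pos"],o["ft_force"])
```

```text
[0.44032287 0.07958013 0.01494713] [ 0.2300594  -0.32326088 -0.56365695]
```

View pics/grasp.png

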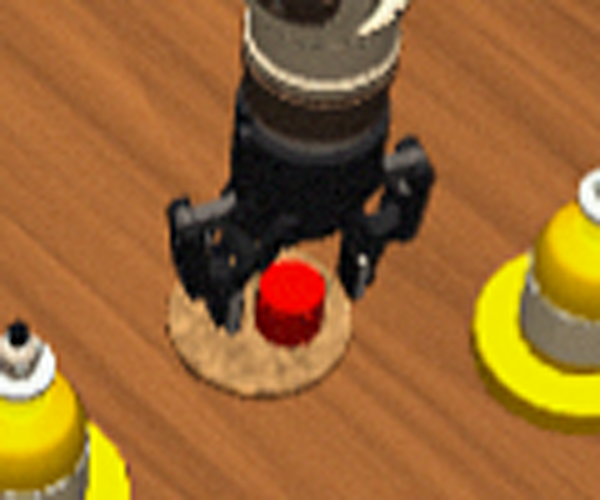

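The cap sits between the fingers, which are clear of it. A fine shift, then close.

Request:
{"api": "move_arm", "payload": {
  "moves": [
    [[0.0008,0.002,-0.006,0,75],[0.0008,0.002,-0.006,0,75],[0.0008,0.002,-0.006,0,25],[0.0008,0.002,-0.006,0,25],[0.0008,0.002,-0.006,0,25]]
  ]
}}

```text
clock: 3.7
eef_pos: [0.4406, 0.0815, 0.0084]
tool_rot: [0.835, 0.55, 0.0, 0.0]
ft_force: [-0.5, -0.7, 2.2]
grip_width: 0.0345
grasp_force: 59.7
```

Request:
{"api": "move_arm", "payload": {
  "moves": [
    [[0,0,0,0,20],[0,0,0,0,20],[0,0,0,0,20],[0,0,0,0,20]]
  ]
}}

```text
clock: 4.2
eef_pos: [0.4406, 0.0815, 0.0084]
tool_rot: [0.835, 0.55, 0.0, 0.0]
ft_force: [-1.7, -0.4, 4.7]
grip_width: 0.0344
grasp_force: 59.8
```

Gripped at 60 N. Lifting.

Request:
{"api": "move_arm", "payload": {
  "moves": [
    [[0,0,0.03,0,20],[0,0,0.08,0,20],[0,0,0.14,0,20],[0,0,0.19,0,20],[0,0,0.22,0,20]]
  ]
}}

```text
clock: 4.82
eef_pos: [0.4412, 0.0816, 0.2306]
tool_rot: [0.835, 0.55, 0.002, 0.001]
ft_force: [0.5, -0.2, -1.0]
grip_width: 0.0345
grasp_force: 59.8
```

Request:
{"api": "move_arm", "payload": {
  "moves": [
    [[0.03,-0.045,0,0,20],[0.06,-0.098,0,0,20],[0.09,-0.15,0,0,20],[0.12,-0.195,0,0,20],[0.13,-0.215,0,0,20]]
  ]
}}

```text
clock: 5.45
eef_pos: [0.5713, -0.1363, 0.2266]
tool_rot: [0.836, 0.549, -0.001, -0.0]
ft_force: [0.3, 1.5, -1.4]
grip_width: 0.0353
grasp_force: 59.9
```

Request:
{"api": "move_arm", "payload": {
  "moves": [
    [[0.015,-0.025,0,0,20],[0.0284,-0.0454,0,0,20],[0.0284,-0.0454,0,0,20],[0.0284,-0.0454,0,0,20]]
  ]
}}

```text
clock: 5.95
eef_pos: [0.5982, -0.1784, 0.2274]
tool_rot: [0.835, 0.55, -0.0, -0.001]
ft_force: [1.1, -0.1, 0.4]
grip_width: 0.0344
grasp_force: 59.9
```

Run:
```python
from h import *
s=vision.camera("scene"); t=vision.camera("top")
o=monitor.get_obs(); print(o["eef_pos"],o["tool_rot"],o["ft_force"],o["grip_width"])
e=o["eef_pos"]; 
for c in(s,t): print(proj(c,e).round(1),proj(c,(.599,-.179,.1675)).round(1))
cv2.imwrite("pics/carry.png",np.hstack([cv2.resize(c["color"][v-50:v+50,u-50:u+50,::-1],None,fx=4,fy=4,interpolation=cv2.INTER_CUBIC) for c,u,v in((s,178,145),(t,325,185))]))
```

```text
[ 0.59836425 -0.1780409   0.22806012] [ 8.35056217e-01  5.50164456e-01 -2.05109305e-04 -3.79011029e-04] [-0.13087779 -0.47262521 -0.45425267] 0.03459191850713252
[173.6 132.9] [175.7 149.3]
[336.7 173.1] [332.  178.4]
```

View pics/carry.png

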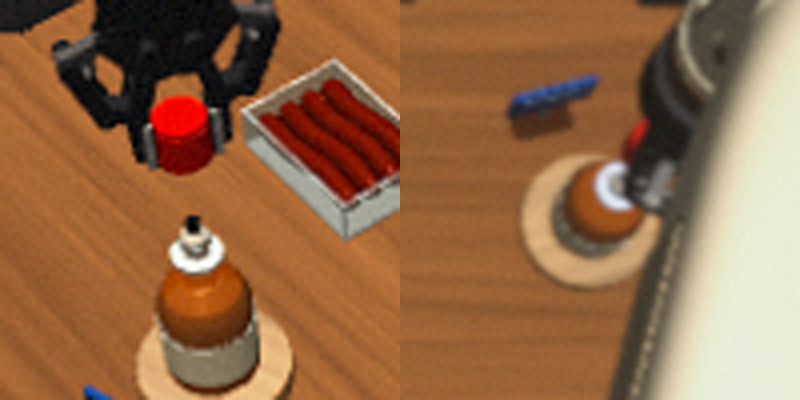

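The cap is held level over the bottle_b stud (scene crop: cap ≈ (173,130), plug ≈ (176,150) in full pixels). Checking the cap's offset in the hand.

Run:
```python
from h import *
s=vision.camera("scene"); o=monitor.get_obs(); e=np.array(o["eef_pos"])
r=s["color"][110:150,150:200].astype(int); m=((r[...,0]>180)&(r[...,1]<70)).astype(np.uint8)
n,l,st,ce=cv2.connectedComponentsWithStats(m); i=1+np.argmax(st[1:,4]); p=ce[i]+(150,110)
print(st[i],p,"cap top xy",onz(s,*p,e[2]-.0004+.034),e)
```

```text
[ 16   9  14  10 112] [172.24107143 123.34821429] cap top xy [ 0.59877572 -0.17705081  0.26190774] [ 0.59847843 -0.17800516  0.22830774]
```

Request:
{"api": "move_arm", "payload": {
  "moves": [
    [[0.0008,-0.0009,-0.02,0,20],[0.0008,-0.0009,-0.04,0,20],[0.0008,-0.0009,-0.055,0,20],[0.0008,-0.0009,-0.062,0,20],[0.0008,-0.0009,-0.069,0,20]]
  ]
}}

```text
clock: 6.72
eef_pos: [0.5999, -0.1797, 0.1594]
tool_rot: [0.835, 0.55, 0.0, 0.0]
ft_force: [0.9, 0.1, -0.8]
grip_width: 0.0345
grasp_force: 59.9
```

Request:
{"api": "move_arm", "payload": {
  "moves": [
    [[0,0,-0.003,0,20],[0,0,-0.006,0,20],[0,0,-0.006,0,20]]
  ]
}}

```text
clock: 7.1
eef_pos: [0.5997, -0.1799, 0.1532]
tool_rot: [0.835, 0.55, 0.0, 0.0]
ft_force: [-0.6, 0.6, -0.4]
grip_width: 0.0345
grasp_force: 59.9
```

Request:
{"api": "move_arm", "payload": {
  "moves": [
    [[-0.0003,0.001,-0.001,0,20],[-0.0003,0.001,-0.003,0,20],[-0.0003,0.001,-0.005,0,20],[-0.0003,0.001,-0.006,0,20],[-0.0003,0.001,-0.006,0,20]]
  ]
}}

```text
clock: 7.72
eef_pos: [0.5997, -0.1792, 0.149]
tool_rot: [0.835, 0.55, 0.001, 0.001]
ft_force: [-1.4, 0.5, 5.2]
grip_width: 0.0344
grasp_force: 60.7
```

Request:
{"api": "move_arm", "payload": {
  "moves": [
    [[0,0,-0.001,0,20],[0,0,-0.002,0,20],[0,0,-0.003,0,20],[0,0,-0.003,0,20]]
  ]
}}

```text
clock: 8.22
eef_pos: [0.6, -0.1793, 0.1464]
tool_rot: [0.835, 0.55, 0.001, 0.001]
ft_force: [-1.9, -0.5, 4.6]
grip_width: 0.0347
grasp_force: 60.4
```

Request:
{"api": "move_arm", "payload": {
  "moves": [
    [[0,0,-0.001,0,20],[0,0,-0.002,0,20],[0,0,-0.003,0,20],[0,0,-0.003,0,20]]
  ]
}}

```text
clock: 8.72
eef_pos: [0.5994, -0.1788, 0.1412]
tool_rot: [0.835, 0.55, -0.0, -0.0]
ft_force: [0.2, -0.8, 1.8]
grip_width: 0.0345
grasp_force: 61.0
```

Request:
{"api": "move_arm", "payload": {
  "moves": [
    [[0,0,-0.001,0,20],[0,0,-0.002,0,20],[0,0,-0.003,0,20],[0,0,-0.003,0,20]]
  ]
}}

```text
clock: 9.22
eef_pos: [0.5995, -0.1789, 0.1391]
tool_rot: [0.835, 0.55, 0.0, 0.0]
ft_force: [-1.3, 0.8, 7.2]
grip_width: 0.0347
grasp_force: 61.4
```

Clicked (force fell to about 2 N), and the seal is now resisting at 7 N. Pressing on to the hard stop.

Request:
{"api": "move_arm", "payload": {
  "moves": [
    [[0,0,-0.001,0,20],[0,0,-0.002,0,20],[0,0,-0.003,0,20],[0,0,-0.003,0,20]]
  ]
}}

```text
clock: 9.72
eef_pos: [0.5997, -0.1789, 0.1374]
tool_rot: [0.835, 0.55, 0.001, 0.001]
ft_force: [-4.6, -0.1, 11.2]
grip_width: 0.0345
grasp_force: 62.1
```

Request:
{"api": "move_arm", "payload": {
  "moves": [
    [[0,0,-0.001,0,20],[0,0,-0.002,0,20],[0,0,-0.003,0,20],[0,0,-0.003,0,20]]
  ]
}}

```text
clock: 10.22
eef_pos: [0.5997, -0.1789, 0.1374]
tool_rot: [0.835, 0.55, 0.001, 0.002]
ft_force: [-8.1, 2.6, 22.9]
grip_width: 0.0346
grasp_force: 63.4
```

Run:
```python
from h import *
s=vision.camera("scene")
cv2.imwrite("pics/end.png",cv2.resize(s["color"][110:230,120:240,::-1],None,fx=4.5,fy=4.5,interpolation=cv2.INTER_CUBIC))
o=monitor.get_obs(); print(o["eef_pos"],o["ft_force"],o["ft_torque"])
```

```text
[ 0.59969894 -0.1789226   0.13737563] [-8.27566319  2.16390342 23.30393032] [0.46732124 1.80564547 0.01171712]
```

View pics/end.png

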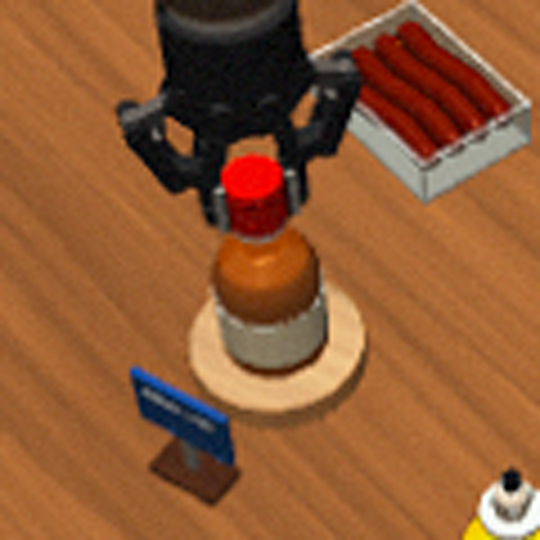

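The cap's rim sits on the collar of the bottle beside the blue sign, held at about 23 N. The sign and punnet haven't moved.

```bash
python3 -c "
from workcell import job; print(job.job_done())"
```

```text
the job is handed in; nothing more can be done
None
```

I pressed the red cap onto bottle_b (the one by the blue sign) through the click and down to the collar, and handed the job in with the arm still holding it there at about 23 N, at about 10 s of the 58 s allowed.

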